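# Drive the stud flush with the sprung punch and the mallet

### The job

Slide the wooden key-rack strip, stud end first, onto the bed of the small bench press so that its brass stud stands under the sprung punch, and let go of it. Take the mallet by its handle and knock the punch down with a brisk tap of the mallet's face, not a slow push and never with the gripper itself, so that the stud is driven flush into the strip. Then let the punch spring back up, leave the strip where it is on the press bed, and stand the mallet back on the table on its face, clear of the press; do not disturb the candle or the tumbler.

Things in the scene. Friction and masses are not known exactly. Their poses are not given: they have to be found in the camera images.
- press: Fixed grey C-frame bench press, 160 x 90 mm. Origin on the table under the punch axis, z up. Work slides in from its own -x side; the column's face is 40 mm behind the axis (+x). Flat rigid dark steel bed, top at z = 20 mm, x -85 to +75 mm, y -45 to +45 mm. Arm and guide sleeve (radius 21 mm) overhead: z 60 to 98 mm, x -21 to +74 mm, y within 26 mm.
- punch (a joint): Downward travel of the sprung steel punch, m: 0 up, 0.018 at its hard stop; the spring resists with 2 N at the top to 6 N at the bottom and lifts it again. Its foot (radius 11 mm) is 50 mm above the table when up, 32 mm at the stop. A brisk tap: the punch, under the mallet, goes down at 40 mm/s or more once 3 mm or more down.
- punch_top (a point): Centre of the top of the punch's round head (radius 16 mm), 128 mm above the table when up; it is what the mallet hits, and moves with the punch.
- strip: Loose light wooden strip, 170 mm (x) x 40 mm (y) x 12 mm thick, about 0.1 kg, lying flat. Origin at the centre of its underside, z up. The brass stud is at x = +60 mm; the small dark dot is near the other end, x = -70 mm. On the bed its underside is 20 mm above the table.
- stud (a joint): How far the brass stud (radius 6 mm) has been driven into the strip, in m: 0 as found, standing 6 mm above the strip's top face; 0.006 flush with it, its stop. Stiff sliding fit, about 6 N, stays where it is driven.
- stud_top (a point): Centre of the top of the brass stud, 60 mm from the strip's centre along its +x, 18 mm above the strip's underside as found; moves down with the stud.
- mallet: Loose mallet, about 0.32 kg, standing on one flat face of its white cylindrical head (radius 26 mm, 76 mm tall). Origin at the centre of the lower face, the striking face; z up the head. The wooden handle points along its own -x, level, x -26 to -142 mm, 20 mm wide (y), 28 mm high, its middle line 40 mm above the lower face.
- candle: Candle in a glass jar, 76 mm across, 90 mm tall, loose bystander; origin at centre of underside.
- tumbler: Small faceted glass tumbler, 56 mm across, 78 mm tall, loose bystander; origin at centre of underside.
Things that resemble listed ones, but are neither listed nor needed, are in the scene too. There is more than one size of the strip; the job needs the larger.

How it is judged:
By the outcome, as a careful person would: the job done as asked, in the order asked, and still so for the second after the job is handed in, with the robot touching nothing.
It also fails if it takes over 64 s, if anything falls off the work surface, if the arm or the gripper's body presses on something with over 40 N, if the wrist force passes 120 N, or if a joint passes its speed limit or range.

### The arm

A 6-joint arm with a two-finger parallel gripper is mounted at the origin on a cart in front of the work surface, level with it; the furniture and walls round the work are solid. World frame = base frame: x ahead of the robot, y to its left, z up, the work surface at z = 0. Lengths are in m, angles in rad, forces in N, time in s.
With the tool pointing down it reaches from about 0.35 to 0.975 m from the base axis. Payload 4.9 kg.
Tool frame: the origin (TCP) lies between the finger pads; the fingertips stand 25 mm ahead of it and the grasp point (between the pads) lies 6 mm ahead of it (manip.tcp_to_tips is the z of the fingertips in the tool frame, in m); z points along the fingers, y is the line along which they close (so a half turn about z gives the same grasp; the last joint's range is limited). The gripper opens to 85 mm and grips with 20 to 120 N. Pads are 22 mm wide; open, the fingers measure 114 mm over their backs; the gripper's body (76 mm by 85 mm) begins 54 mm behind the grasp point. The pads swing forward as they close: fully open they stand 13 mm farther back than shut.
Start: joints at [1.023, 0.053, 1.613, -0, 1.476, -0.119], TCP at [0.26, 0.568, 0.256] pointing down, gripper open.
Joint ranges: [-3.01, 3.01], [-1.01, 2.22], [0.06, 2.58], [-1.02, 4.17], [0.09, 2.62], [-3.14, 3.14]. Speed limits (rad/s): [2.57, 2.57, 3.14, 3.14, 3.14, 3.14].

### API

Orientations are given as a unit quaternion [w, x, y, z].
In Python, from plant import manip gives the robot as it stands. The module is installed in compiled form; this text tells all that it offers.
- The arm moves only by the tool arm_command, never from a script. Its argument "moves" is a list of rows, each a list of 3 entries, a list of its own where there are three numbers: the opening, from -1 (shut) to 1 (fully open), then the shift along the tool's x, y, z in units of 0.15 m (1.0 is 0.15 m), then the turn about the tool's z in units of 2 pi rad (1.0 is 2 pi rad). A call has 1 to 20 rows; each row is the pose to reach, as a shift and turn from the pose commanded when the call began, along the tool's axes at that moment, turning the shorter way round; what a row does not reach only later rows make up. A row lasts 1/12 s, in which the tool goes at most 41.7 mm and 7.16 degrees, less where a joint would pass 70% of its speed; a pose out of reach is approached as far as the arm can. A call with a number of a shift or a turn outside -1 to 1 is refused whole. A call with a gripper value outside its range is refused whole. The fingers move at their own pace and stop on an object; the grip force is fixed at half the most. Time passes only in rows, so rows that repeat a pose let the fingers close. It gives the time, the measured TCP pose, the force, the opening and the grip force at its end, in the units of the state.
- manip.state(): the state, without advancing time (a new reading comes with each control period).
- manip.grab_frame(name): name is "side" or "top"; returns a dict with "frame" (400x640x3 uint8, red, green, blue), "fx", "fy", "cx", "cy" (pixels), "k1" (the pictures are not rectified: a ray, as slopes to the right and down, at radius r is drawn at 1 + k1 r^2 times it, then the intrinsics apply), "R" (3x3) and "t" (3): a world point X has camera coordinates R X + t. Camera axes: x right, y down, z forward; pixel columns grow to the right and rows downward; lengths in m; the calibration is good to about 2 mm. A picture is of the moment at which its call begins. There is no depth.
- manip.job_done(): hands the job in; it is judged then, once.
Trained networks look in a picture, given as the dict that the camera call returned (one of the last four; its "shot" number tells which), for a name from the list of things; names that differ only in an ending like _2 or _b are one class to them, and where a whole thing is asked for, a point or a joint stands for the part that bears it (a point fixed in the world has none). Each returns a list of dicts, best first, with "confidence" (0 to 1); they miss things now and then, are a little off and sometimes report something else, mostly with a low value. They report only what shows in the picture. A call takes as long as a camera call. They do not tell look-alikes from the thing itself.
- manip.search_frame(picture, target): "extent" ([left, top, right, bottom] in pixels, round what is visible of it).
The state is a dict: "time": time; "joint_pos": joint angles; "joint_vel": joint speeds; "joint_efforts": joint torques, N m; "tool_pos": TCP position; "tool_rot": TCP orientation; "contact_force": force on the tool from outside, world axes, zero at the start; "ft_torque": the same for the moment, N m; "gripper_width": opening from 0.0 (shut) to 1.0 (fully open); "grasp_force": force on a finger pad.
Only numpy, scipy, OpenCV 4.12 (cv2) and the standard library are available. Lean on these libraries where they do the work, as an engineer would, in place of code of your own. Each camera call takes 0.05 s, during which the arm holds its last target. There are 200 camera calls.

## Working session

There is one attempt and no reset: what is moved stays moved. The work goes in short steps, Python scripts to look and compute and a tool call to move; the robot and the scene stay as the last step left them, time stands still between calls to the robot, and variables do not carry over. Pictures are saved under pics/ and viewed, at most 10 in all, crops included, and the job is handed in when it is done.

Besides the shell and the picture viewer there is one more tool, called after "Call:" as name(argument=value, ...), one argument or row to a line, values as JSON. arm_command: Moves the arm, as the interface text tells. Shifts and turns lie within -1 to 1; 1 stands for 0.15 m of shift or 2 pi rad of turn. Its arguments: {"type":"object","properties":{"moves":{"type":"array"}},"required":["moves"]}

```bash
mkdir -p pics
cat > h.py <<'E'
import numpy as np, cv2
from plant import manip
from scipy.spatial.transform import Rotation as Ro
def px(p,X):
    X=np.atleast_2d(X); c=X@np.array(p["R"]).T+np.array(p["t"]); s=c[:,:2]/c[:,2:]
    s=s*(1+p["k1"]*(s**2).sum(1,keepdims=True)); return s*[p["fx"],p["fy"]]+[p["cx"],p["cy"]]
def ray(p,uv):
    d=(np.array(uv,float)-[p["cx"],p["cy"]])/[p["fx"],p["fy"]]; s=d.copy()
    for _ in range(20): s=d/(1+p["k1"]*(s@s))
    R=np.array(p["R"]); return -R.T@np.array(p["t"]), R.T@np.array([s[0],s[1],1.])
def atz(p,uv,z):
    o,d=ray(p,uv); return o+d*(z-o[2])/d[2]
def tri(a,ua,b,ub):
    o1,d1=ray(a,ua);o2,d2=ray(b,ub); s=np.linalg.lstsq(np.c_[d1,-d2],o2-o1,rcond=None)[0]
    x,y=o1+s[0]*d1,o2+s[1]*d2; return (x+y)/2,np.linalg.norm(x-y)
def save(p,n): cv2.imwrite("pics/"+n,p["frame"][:,:,::-1])
E
cat > a.py <<'E'
from h import *
import pickle
P={}
for n in("top","side"):
    p=P[n]=manip.grab_frame(n); save(p,n+"0.png")
    print(n,-np.array(p["R"]).T@np.array(p["t"]),p["fx"],p["k1"])
    for k in("press","punch_top","strip","stud_top","mallet","candle","tumbler"):
        for d in manip.search_frame(p,k)[:4]: print(k,np.round(d["extent"]),round(d["confidence"],2))
pickle.dump(P,open("p0.pkl","wb")); s=manip.state(); print(s); print(manip.tcp_to_tips)
E
python3 a.py
```

```text
top [0.33036464 0.00225148 1.22668651] 416.057604223124 -0.08951892452745396
press [326. 161. 360. 225.] 0.78
punch_top [342. 179. 353. 191.] 0.63
strip [243. 187. 256. 245.] 0.9
strip [281. 248. 306. 286.] 0.71
mallet [403. 207. 426. 266.] 0.65
candle [258. 136. 284. 167.] 0.79
tumbler [398. 150. 417. 173.] 0.81
side [ 0.580547   -1.20190214  0.73127004] 475.3238055371588 -0.1014748697507235
press [314. 192. 372. 240.] 0.7
press [381. 237. 399. 273.] 0.41
strip [290. 180. 343. 193.] 0.81
strip [252. 200. 289. 214.] 0.81
mallet [264. 245. 338. 282.] 0.92
candle [365. 164. 390. 197.] 0.62
tumbler [378. 238. 398. 272.] 0.8
{'time': 0.8, 'joint_pos': array([ 1.02300456e+00,  5.26685920e-02,  1.61288208e+00,  2.13281287e-05,
        1.47600486e+00, -1.19030812e-01]), 'joint_vel': array([-6.42229145e-04,  9.92963341e-04,  1.35667496e-03, -7.04873132e-05,
       -2.48803150e-04, -6.45829936e-04]), 'joint_efforts': array([-1.23810412e-03, -3.93642139e+01, -3.70439279e+01, -6.97937367e-05,
        2.89561358e-04,  6.81478085e-06]), 'tool_pos': array([0.25984577, 0.56840966, 0.25633378]), 'tool_rot': array([-3.95762554e-06,  2.12743113e-01,  9.77108166e-01,  2.10118803e-05]), 'contact_force': array([0.11731725, 0.57993499, 0.10234622]), 'ft_torque': array([-0.01078959,  0.0027602 , -0.02226596]), 'grasp_force': 0.0, 'gripper_width': 1.0002536947418021}
0.025
```

View crops.

Run:
```python
import cv2
a=cv2.imread("pics/top0.png")[120:300,220:440]; cv2.imwrite("pics/c1.png",cv2.resize(a,None,fx=3.3,fy=3.3,interpolation=cv2.INTER_CUBIC))
a=cv2.imread("pics/side0.png")[150:300,230:430]; cv2.imwrite("pics/c2.png",cv2.resize(a,None,fx=4,fy=4,interpolation=cv2.INTER_CUBIC))
```

```text
(no output)
```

View pics/c1.png

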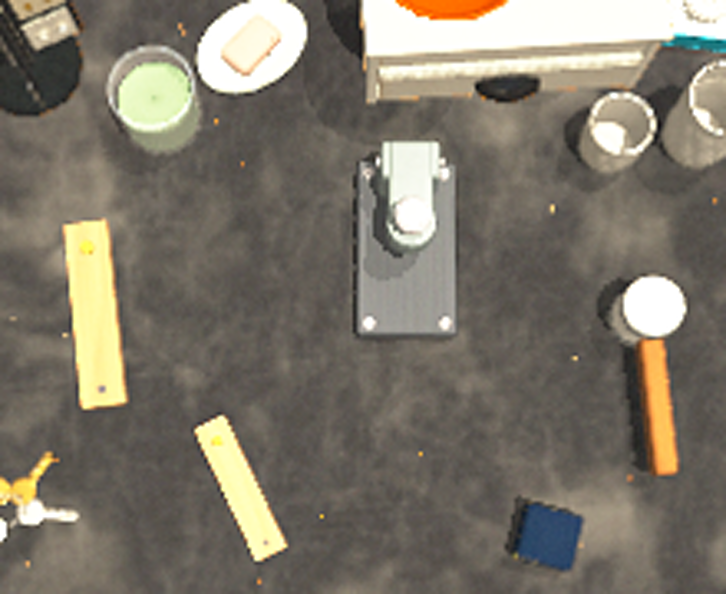

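View pics/c2.png

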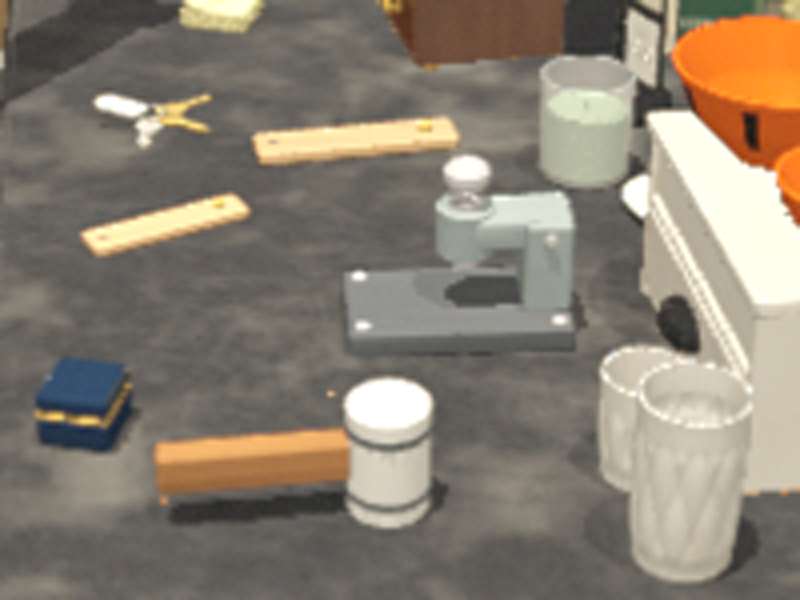

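The top crop shows the large strip at left (stud at crop (88,247), dot at (101,388)), the press in the middle (punch head at (410,214)), and the mallet at right (head (654,306), handle end (664,473)). The side crop agrees: stud (426,126), punch head (467,172), mallet head (388,450). The smaller strip and the taller tumbler are decoys.

```bash
cat > m.py <<'E'
from h import *
import pickle
P=pickle.load(open("p0.pkl","rb")); T,S=P["top"],P["side"]
t=lambda u,v:(220+(u+.5)/3.3-.5,120+(v+.5)/3.3-.5)
s=lambda u,v:(230+(u+.5)/4-.5,150+(v+.5)/4-.5)
for n,a,b in [("stud",(88,247),(426,125)),("dot",(101,388),(272,142)),("punch",(411,215),(467,163)),
 ("bolt+y",(369,323),(359,275)),("bolt-y",(445,323),(362,326)),("boltfar-y",(445,173),(560,320)),
 ("malTop",(654,306),(388,394)),("handleEndTop",(665,472),(156,449))]:
    x,e=tri(T,t(*a),S,s(*b)); print(n,np.round(x*1000,1),round(e*1000,1))
def fit(mask,z,p):
    n,l,st,c=cv2.connectedComponentsWithStats(mask.astype(np.uint8))
    i=1+np.argmax(st[1:,4]); vs,us=np.where(l==i)
    q=np.array([atz(p,(u,v),z)[:2] for u,v in zip(us,vs)])*1000
    r=cv2.minAreaRect(q.astype(np.float32)); w,V=np.linalg.eigh(np.cov(q.T)); d=V[:,1]*np.sign(V[0,1])
    print(len(q),"mean",q.mean(0).round(1),"rect",np.round(r[0],1),np.round(r[1],1),"axis deg",np.degrees(np.arctan2(d[1],d[0])).round(2),"len",(np.sqrt(12*w)).round(1))
def sub(p,l,tp,r,b,f):
    h=cv2.cvtColor(p["frame"],cv2.COLOR_RGB2HSV).astype(int); m=np.zeros(h.shape[:2],bool); m[tp:b,l:r]=f(h[tp:b,l:r]); return m
wood=lambda h:(h[...,1]>70)&(h[...,2]>150)&(h[...,0]<30)
print("strip top"); fit(sub(T,235,180,262,250,wood),.012,T)
print("strip side"); fit(sub(S,285,174,348,196,wood),.012,S)
print("handle"); fit(sub(T,405,215,430,268,lambda h:(h[...,1]>100)&(h[...,2]>120)&(h[...,0]<25)),.054,T)
white=lambda h:(h[...,1]<30)&(h[...,2]>225)
print("mallet head"); fit(sub(T,406,200,432,225,white),.076,T)
print("punch head"); fit(sub(T,335,175,358,194,lambda h:(h[...,1]<25)&(h[...,2]>215)),.128,T)
E
python3 m.py
```

```text
stud [576.8 248.1  18.1] 2.3
dot [449.6 220.8  14.3] 1.2
punch [605.6 -36.3 129. ] 2.9
bolt+y [529.9 -10.8  23.1] 2.1
bolt-y [535.4 -78.2  22.1] 0.4
boltfar-y [673.4 -67.8  22.5] 1.3
malTop [ 556.7 -250.3   82.3] 2.3
handleEndTop [ 418.6 -272.6   55.2] 0.6
strip top
686 mean [517.1 234.9] rect [517.9 235.7] [171.   42.8] axis deg 12.27 len [ 40. 165.]
strip side
410 mean [518.8 231.6] rect [519.1 232.4] [173.2  60.9] axis deg 13.15 len [ 60.7 172.3]
handle
319 mean [ 474.2 -265.2] rect [ 475.4 -265.1] [118.1  22.6] axis deg 9.72 len [ 22.2 117.6]
mallet head
255 mean [ 557.1 -251.5] rect [ 558.6 -251.5] [49.4 49.6] axis deg -89.73 len [44.3 45.1]
punch head
206 mean [608.6 -38.1] rect [606.8 -37. ] [50.4 35.5] axis deg 9.2 len [32.7 52. ]
```

```bash
cat > o.py <<'E'
from h import *
import pickle
P=pickle.load(open("p0.pkl","rb"))
def W(o,yaw,pts):
    p=np.array(pts,float)/1000; c,s=np.cos(np.radians(yaw)),np.sin(np.radians(yaw))
    return p@np.array([[c,-s,0],[s,c,0],[0,0,1]]).T+np.r_[np.array(o)/1000,0]
ci=lambda r,z,x=0:[(x+r*np.cos(a),r*np.sin(a),z) for a in np.linspace(0,6.28,30)]
box=lambda x0,x1,y,z:[(x0,-y,z),(x1,-y,z),(x1,y,z),(x0,y,z),(x0,-y,z)]
L=[((606,-37.5),4.5,[box(-85,75,45,20),ci(16,128),ci(21,98),box(-21,74,26,98)[:3]]),
   ((517.5,235),12.4,[box(-85,85,20,12),ci(6,18,60)]),((557.5,-251),9.7,[ci(26,76),ci(26,0),box(-142,-26,10,54)])]
out=[]
for n,(x,y,w,h),k in(("top",(235,155,200,120),4),("side",(250,160,160,140),4)):
    f=P[n]["frame"][y:y+h,x:x+w,::-1]; f=cv2.resize(f,None,fx=k,fy=k,interpolation=cv2.INTER_CUBIC)
    for o,yw,cs in L:
        for c in cs: cv2.polylines(f,[np.round(((px(P[n],W(o,yw,c))-[x,y]+.5)*k-.5)).astype(np.int32)],False,(0,0,255),1)
    cv2.imwrite(f"pics/o_{n}.png",f)
E
python3 o.py
```

```text
(no output)
```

View pics/o_top.png

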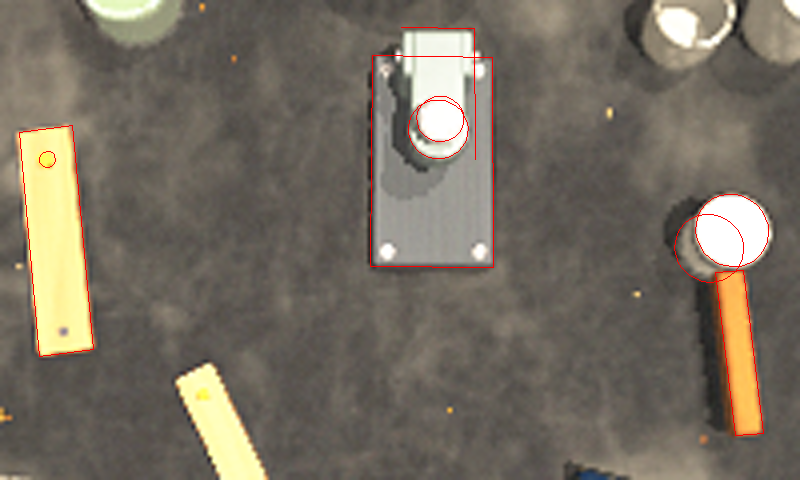

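View pics/o_side.png

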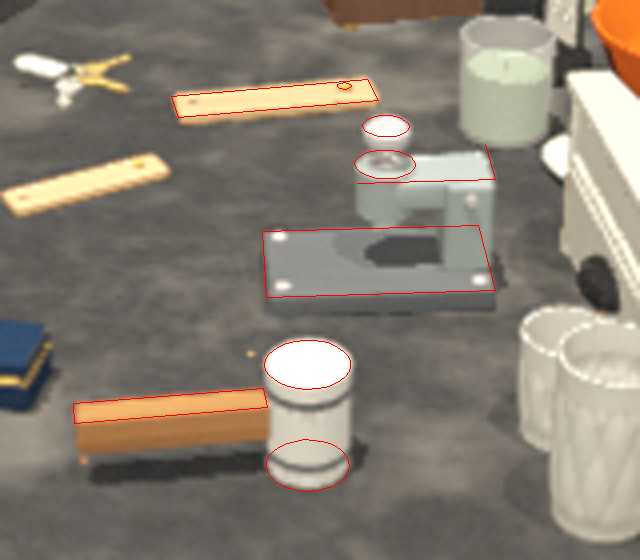

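The overlays fit: press at (606, −37.5) mm, yaw 4.5°; strip at (517.5, 235), yaw 12.4°; mallet at (557.5, −251), yaw 9.7°. In the pictures these are the top-view press at (432,160), strip at (55,240) and mallet at (732,230). Next is the approach to the strip's tail.

```bash
cat > go.py <<'E'
from h import *; import sys
def go(*targets):
    s=manip.state(); w,x,y,z=s["tool_rot"]; R=Ro.from_quat([x,y,z,w]).as_matrix(); ty=np.degrees(np.arctan2(R[1,0],R[0,0]))
    print("t",round(s["time"],2),"pos",(s["tool_pos"]*1000).round(1),"yaw",ty.round(2),"tilt",R[:,2].round(3),"w",round(s["gripper_width"],3),"F",s["contact_force"].round(1),"q",s["joint_pos"].round(2))
    for X,Y,Z,yaw in targets:
        d=R.T@(np.array([X,Y,Z])/1000-s["tool_pos"])/.15
        a=(yaw-ty+90)%180-90
        print((X,Y,Z,yaw),"shift",d.round(4),"turn",round(-a/360,4),"rows",int(np.ceil(max(np.linalg.norm(d)*150/41.7,abs(a)/7.16))))
a=list(map(float,sys.argv[1:])); go(*[a[i:i+4] for i in range(0,len(a),4)])
E
python3 go.py 473.5 225.3 100 12.4  473.5 225.3 24 12.4
```

```text
t 0.8 pos [259.8 568.4 256.3] yaw 155.43 tilt [ 0.  0. -1.] w 1.0 F [0.1 0.6 0.1] q [ 1.02  0.05  1.61  0.    1.48 -0.12]
(473.5, 225.3, 100.0, 12.4) shift [-2.2464 -1.4882  1.0421] turn -0.1027 rows 11
(473.5, 225.3, 24.0, 12.4) shift [-2.2464 -1.4882  1.5488] turn -0.1027 rows 12
```

Call:
arm_command(
  moves=[
    [1,[-1,-0.65,0.4],-0.103],
    [1,[-1,-0.65,0.4],-0.103],
    [1,[-1,-0.65,0.4],-0.103],
    [1,[-1,-0.65,0.4],-0.103],
    [1,[-1,-0.65,0.4],-0.103],
    [1,[-1,-0.65,0.4],-0.103],
    [1,[-1,-0.65,0.4],-0.103],
  ],
)

```text
time: 1.38
tool_pos: [0.3562, 0.4159, 0.1955]
tool_rot: [-0.001, -0.108, 0.994, -0.0]
contact_force: [0.2, 0.8, -0.7]
gripper_width: 1.003
grasp_force: 0.0
```

```bash
python3 go.py 473.5 225.3 80 12.4  473.5 225.3 24 12.4
```

```text
t 1.38 pos [356.2 415.9 195.5] yaw -167.62 tilt [-0.001 -0.001 -1.   ] w 1.003 F [ 0.2  0.8 -0.7] q [ 0.73 -0.09  1.85  0.    1.38 -1.06]
(473.5, 225.3, 80.0, 12.4) shift [-0.4921 -1.4083  0.7703] turn -0.0001 rows 7
(473.5, 225.3, 24.0, 12.4) shift [-0.4926 -1.408   1.1436] turn -0.0001 rows 7
```

Call:
arm_command(
  moves=[
    [1,[-0.35,-1,0.5],0],
    [1,[-0.35,-1,0.5],0],
    [1,[-0.35,-1,0.5],0],
    [1,[-0.35,-1,0.5],0],
    [1,[-0.35,-1,0.5],0],
    [1,[-0.35,-1,0.5],0],
  ],
)

```text
time: 1.88
tool_pos: [0.4396, 0.2809, 0.12]
tool_rot: [-0.001, -0.107, 0.994, -0.0]
contact_force: [0.6, 0.9, -0.1]
gripper_width: 0.999
grasp_force: 0.0
```

```bash
python3 go.py 473.5 225.3 80 12.4  473.5 225.3 22 12.4
```

```text
t 1.88 pos [439.6 280.9 120. ] yaw -167.72 tilt [-0.002 -0.001 -1.   ] w 0.999 F [ 0.6  0.9 -0.1] q [ 0.43 -0.07  1.97  0.    1.24 -1.36]
(473.5, 225.3, 80.0, 12.4) shift [-0.1427 -0.41    0.2668] turn -0.0003 rows 2
(473.5, 225.3, 22.0, 12.4) shift [-0.1437 -0.4098  0.6534] turn -0.0003 rows 3
```

Call:
arm_command(
  moves=[
    [1,[-0.143,-0.41,0.1],0],
    [1,[-0.143,-0.41,0.3],0],
    [0.3,[-0.143,-0.41,0.5],0],
    [0.3,[-0.143,-0.41,0.6],0],
    [0.3,[-0.143,-0.41,0.6],0],
    [0.3,[-0.143,-0.41,0.6],0],
    [0.3,[-0.143,-0.41,0.6],0],
  ],
)

```text
time: 2.47
tool_pos: [0.475, 0.2287, 0.0335]
tool_rot: [0.002, -0.11, 0.994, 0.0]
contact_force: [0.7, -0.1, -0.0]
gripper_width: 0.649
grasp_force: 0.0
```

```bash
python3 go.py 473.5 225.3 22 12.4; python3 -c "
from h import *
p=manip.grab_frame('side');save(p,'s1.png');cv2.imwrite('pics/s1c.png',cv2.resize(p['frame'][120:230,250:400,::-1],None,fx=4,fy=4,interpolation=cv2.INTER_CUBIC))"
```

```text
t 2.47 pos [475.  228.7  33.5] yaw -167.41 tilt [ 0.003  0.001 -1.   ] w 0.649 F [ 0.7 -0.1 -0. ] q [ 0.31  0.07  2.    0.    1.07 -1.48]
(473.5, 225.3, 22.0, 12.4) shift [ 0.0148 -0.0197  0.0766] turn 0.0005 rows 1
```

View pics/s1c.png

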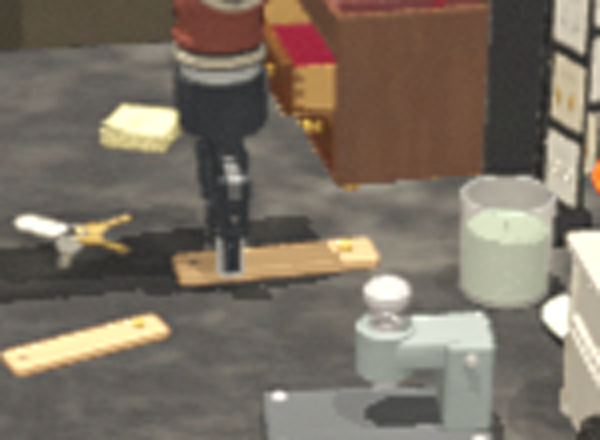

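The picture shows the fingers at crop (228,265) straddling the strip's tail, clear of the dot. I'll lower and close.

Call:
arm_command(
  moves=[
    [0.3,[0,0,0.055],0],
    [0.3,[0,0,0.055],0],
    [-0.3,[0,0,0.055],0],
    [-0.3,[0,0,0.055],0],
    [-0.3,[0,0,0.055],0],
    [-0.3,[0,0,0.055],0],
    [-0.3,[0,0,0.055],0],
    [-0.3,[0,0,0.055],0],
  ],
)

```text
time: 3.18
tool_pos: [0.4743, 0.2272, 0.0239]
tool_rot: [0.001, -0.109, 0.994, 0.0]
contact_force: [-1.7, 1.1, 6.1]
gripper_width: 0.449
grasp_force: 64.2
```

```bash
python3 go.py 473.5 225.3 22 12.4; python3 -c "
from h import *
print(manip.search_frame(manip.grab_frame('top'),'strip'))"
```

```text
t 3.18 pos [474.3 227.2  23.9] yaw -167.49 tilt [ 0.001  0.001 -1.   ] w 0.449 F [-1.7  1.1  6.1] q [ 0.31  0.09  2.    0.    1.05 -1.48]
(473.5, 225.3, 22.0, 12.4) shift [ 0.0079 -0.0111  0.0124] turn 0.0003 rows 1
[{'extent': [280.1, 246.7, 306.9, 285.8], 'confidence': 0.62}]
```

Call:
arm_command(
  moves=[
    [-0.3,[0,0,-0.1],0],
    [-0.3,[0,0,-0.25],0],
    [-0.3,[0,0,-0.4],0],
    [-0.3,[0.15,-0.25,-0.4],0.01],
    [-0.3,[0.3,-0.5,-0.4],0.022],
    [-0.3,[0.45,-0.75,-0.4],0.022],
    [-0.3,[0.55,-0.95,-0.4],0.022],
    [-0.3,[0.55,-0.95,-0.4],0.022],
    [-0.3,[0.55,-0.95,-0.4],0.022],
  ],
)

```text
time: 4.03
tool_pos: [0.4231, 0.0683, 0.0823]
tool_rot: [-0.0, -0.038, 0.999, 0.0]
contact_force: [0.3, -0.3, -2.1]
gripper_width: 0.451
grasp_force: 60.9
```

```bash
python3 go.py 393 -54.3 80 4.5 393 -54.3 48 4.5
```

```text
t 4.03 pos [423.1  68.3  82.3] yaw -175.66 tilt [-0.001  0.    -1.   ] w 0.451 F [ 0.3 -0.3 -2.1] q [-0.01 -0.26  2.21  0.    1.2  -1.66]
(393.0, -54.3, 80.0, 4.5) shift [ 0.2619 -0.7995  0.0152] turn -0.0004 rows 4
(393.0, -54.3, 48.0, 4.5) shift [ 0.2617 -0.7995  0.2285] turn -0.0004 rows 4
```

Call:
arm_command(
  moves=[
    [-0.3,[0.07,-0.2,0],0],
    [-0.3,[0.14,-0.4,0],0],
    [-0.3,[0.2,-0.6,0],0],
    [-0.3,[0.262,-0.8,0],0],
    [-0.3,[0.262,-0.8,0],0],
    [-0.3,[0.262,-0.8,0],0],
    [-0.3,[0.262,-0.8,0],0],
    [-0.3,[0.262,-0.8,0],0],
  ],
)

```text
time: 4.7
tool_pos: [0.3947, -0.0516, 0.0828]
tool_rot: [-0.0, -0.041, 0.999, 0.0]
contact_force: [-0.0, 0.9, -1.3]
gripper_width: 0.45
grasp_force: 61.1
```

```bash
python3 go.py 393 -54.3 48 4.5
cat > lk.py <<'E'
from h import *; import sys
from m import fit,sub,wood
E
python3 - <<'E'
from h import *
from o import W,box,ci
p={n:manip.grab_frame(n) for n in("top","side")}
s=manip.state(); z=s["tool_pos"][2]*1000-23.9
out=[]
for n,(x,y,w,h) in(("top",(290,150,110,130)),("side",(250,170,140,130))):
    f=cv2.resize(p[n]["frame"][y:y+h,x:x+w,::-1],None,fx=4,fy=4,interpolation=cv2.INTER_CUBIC)
    X,Y=s["tool_pos"][:2]*1000; c,q=np.cos(np.radians(4.35)),np.sin(np.radians(4.35))
    for cc in(box(-85,85,20,12+z),box(-85,85,20,z),ci(6,18+z,60)):
        cv2.polylines(f,[np.round((px(p[n],W((X+43.9*c,Y+43.9*q),4.35,cc))-[x,y]+.5)*4).astype(np.int32)],False,(0,0,255),1)
    out.append(f)
cv2.imwrite("pics/s2.png",cv2.resize(np.hstack([o[:520] for o in out]),None,fx=.8,fy=.8))
E
```

```text
t 4.7 pos [394.7 -51.6  82.8] yaw -175.29 tilt [-0.001  0.001 -1.   ] w 0.45 F [-0.   0.9 -1.3] q [-0.32 -0.35  2.28  0.    1.22 -1.97]
(393.0, -54.3, 48.0, 4.5) shift [ 0.0128 -0.0169  0.2322] turn 0.0006 rows 1
```

View pics/s2.png

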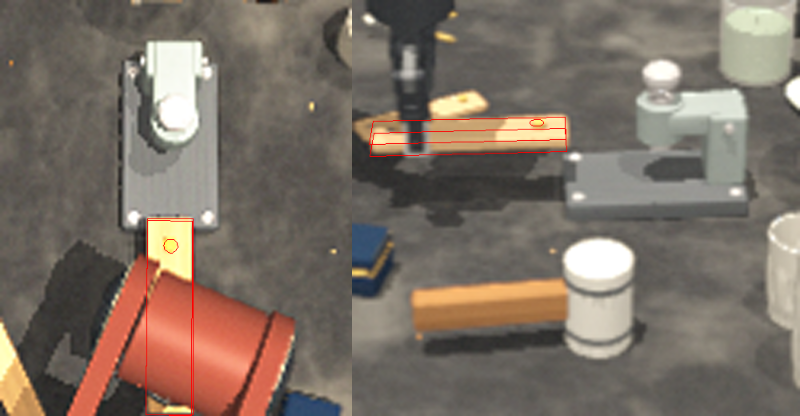

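The overlay agrees with the held strip: it is level, with the stud at (170,246) in the left panel and (537,123) in the right. Next I lower it to bed height and correct the lateral position.

Call:
arm_command(
  moves=[
    [-0.3,[0.013,-0.017,0.12],0],
    [-0.3,[0.013,-0.017,0.232],0],
    [-0.3,[0.013,-0.017,0.232],0],
    [-0.3,[0.013,-0.017,0.232],0],
    [-0.3,[0.013,-0.017,0.232],0],
    [-0.3,[0.013,-0.017,0.232],0],
  ],
)

```text
time: 5.3
tool_pos: [0.3937, -0.0555, 0.0494]
tool_rot: [0.001, -0.04, 0.999, -0.0]
contact_force: [0.5, -0.8, -1.5]
gripper_width: 0.448
grasp_force: 61.1
```

```bash
python3 go.py 502.4 -45.7 48 4.5 502.4 -45.7 43.5 4.5
```

```text
t 5.3 pos [393.7 -55.5  49.4] yaw -175.37 tilt [ 0.002 -0.001 -1.   ] w 0.448 F [ 0.5 -0.8 -1.5] q [-0.33 -0.29  2.3   0.    1.14 -1.98]
(502.4, -45.7, 48.0, 4.5) shift [-0.7275  0.0068  0.0107] turn 0.0004 rows 3
(502.4, -45.7, 43.5, 4.5) shift [-0.7274  0.0068  0.0407] turn 0.0004 rows 3
```

Call:
arm_command(
  moves=[
    [-0.3,[-0.12,0.003,0.005],0],
    [-0.3,[-0.24,0.003,0.005],0],
    [-0.3,[-0.36,0.003,0.005],0],
    [-0.3,[-0.48,0.005,0.005],0],
    [-0.3,[-0.6,0.007,0.005],0],
    [-0.3,[-0.727,0.007,0.005],0],
    [-0.3,[-0.727,0.007,0.005],0],
    [-0.3,[-0.727,0.007,0.005],0],
    [-0.3,[-0.727,0.007,0.005],0],
    [-0.3,[-0.727,0.007,0.005],0],
    [-0.3,[-0.727,0.007,0.005],0],
  ],
)

```text
time: 6.22
tool_pos: [0.5006, -0.0458, 0.0475]
tool_rot: [-0.0, -0.04, 0.999, 0.0]
contact_force: [-0.1, 0.6, -0.8]
gripper_width: 0.451
grasp_force: 61.1
```

```bash
python3 go.py 502.4 -45.7 48 4.5 502.4 -45.7 43.5 4.5
```

```text
t 6.22 pos [500.6 -45.8  47.5] yaw -175.42 tilt [-0.  0. -1.] w 0.451 F [-0.1  0.6 -0.8] q [-0.24 -0.01  2.05 -0.    1.1  -1.89]
(502.4, -45.7, 48.0, 4.5) shift [-0.0118 -0.0005 -0.0036] turn 0.0002 rows 1
(502.4, -45.7, 43.5, 4.5) shift [-0.0118 -0.0005  0.0264] turn 0.0002 rows 1
```

Call:
arm_command(
  moves=[
    [-0.3,[-0.012,0,0.01],0],
    [-0.3,[-0.012,0,0.02],0],
    [-0.3,[-0.012,0,0.024],0],
    [-0.3,[-0.012,0,0.024],0],
    [-0.3,[-0.012,0,0.024],0],
  ],
)

```text
time: 6.63
tool_pos: [0.5031, -0.0457, 0.0439]
tool_rot: [-0.0, -0.04, 0.999, -0.0]
contact_force: [-0.5, -0.4, -0.6]
gripper_width: 0.449
grasp_force: 61.3
```

```bash
python3 go.py 502.4 -45.7 43.5 4.5
```

```text
t 6.63 pos [503.1 -45.7  43.9] yaw -175.41 tilt [-0. -0. -1.] w 0.449 F [-0.5 -0.4 -0.6] q [-0.24  0.01  2.04 -0.    1.09 -1.89]
(502.4, -45.7, 43.5, 4.5) shift [0.005  0.0001 0.0026] turn 0.0002 rows 1
```

Call:
arm_command(
  moves=[
    [-0.3,[0,0,0.008],0],
    [-0.1,[0,0,0.008],0],
    [0.1,[0,0,0.008],0],
    [0.3,[0,0,0.008],0],
    [0.3,[0,0,0.008],0],
    [0.3,[0,0,-0.1],0],
    [0.3,[0,0,-0.3],0],
    [0.3,[0,0,-0.5],0],
    [0.3,[0.3,-0.3,-0.8],0],
    [0.3,[0.5,-0.7,-0.9],0],
    [0.3,[0.5,-0.9,-0.9],0],
    [0.3,[0.5,-0.9,-0.9],0],
  ],
)

```text
time: 7.63
tool_pos: [0.4395, -0.1846, 0.1795]
tool_rot: [0.001, -0.041, 0.999, -0.001]
contact_force: [2.0, -0.2, 0.7]
gripper_width: 0.651
grasp_force: 0.0
```

```bash
python3 go.py 478 -264.6 100 9.7
python3 - <<'E'
from h import *
from o import W,box,ci
p={n:manip.grab_frame(n) for n in("top","side")}
from m import fit,sub,wood
fit(sub(p["top"],320,150,375,275,wood),.032,p["top"])
out=[]
for n,(x,y,w,h) in(("top",(310,160,80,100)),("side",(270,180,120,80))):
    f=cv2.resize(p[n]["frame"][y:y+h,x:x+w,::-1],None,fx=4,fy=4,interpolation=cv2.INTER_CUBIC)
    for cc in(box(-145,25,20,32),ci(6,38)):
        cv2.polylines(f,[np.round((px(p[n],W((606,-37.5),4.5,cc))-[x,y]+.5)*4).astype(np.int32)],False,(0,0,255),1)
    out.append(f)
out[1]=np.vstack([out[1],np.zeros((80,480,3),np.uint8)])
cv2.imwrite("pics/s3.png",np.hstack(out))
E
```

```text
t 7.63 pos [ 439.5 -184.6  179.5] yaw -175.32 tilt [ 0.002 -0.001 -1.   ] w 0.651 F [ 2.  -0.2  0.7] q [-0.55 -0.26  2.03  0.    1.37 -2.21]
(478.0, -264.6, 100.0, 9.7) shift [-0.2112 -0.552   0.5312] turn -0.0139 rows 3
stud [576.8 248.1  18.1] 2.3
dot [449.6 220.8  14.3] 1.2
punch [605.6 -36.3 129. ] 2.9
bolt+y [529.9 -10.8  23.1] 2.1
bolt-y [535.4 -78.2  22.1] 0.4
boltfar-y [673.4 -67.8  22.5] 1.3
malTop [ 556.7 -250.3   82.3] 2.3
handleEndTop [ 418.6 -272.6   55.2] 0.6
strip top
686 mean [517.1 234.9] rect [517.9 235.7] [171.   42.8] axis deg 12.27 len [ 40. 165.]
strip side
410 mean [518.8 231.6] rect [519.1 232.4] [173.2  60.9] axis deg 13.15 len [ 60.7 172.3]
handle
319 mean [ 474.2 -265.2] rect [ 475.4 -265.1] [118.1  22.6] axis deg 9.72 len [ 22.2 117.6]
mallet head
255 mean [ 557.1 -251.5] rect [ 558.6 -251.5] [49.4 49.6] axis deg -89.73 len [44.3 45.1]
punch head
206 mean [608.6 -38.1] rect [606.8 -37. ] [50.4 35.5] axis deg 9.2 len [32.7 52. ]
463 mean [527.4 -46.5] rect [532.9 -45.4] [141.2  37.6] axis deg 6.97 len [ 34.  139.5]
```

View pics/s3.png

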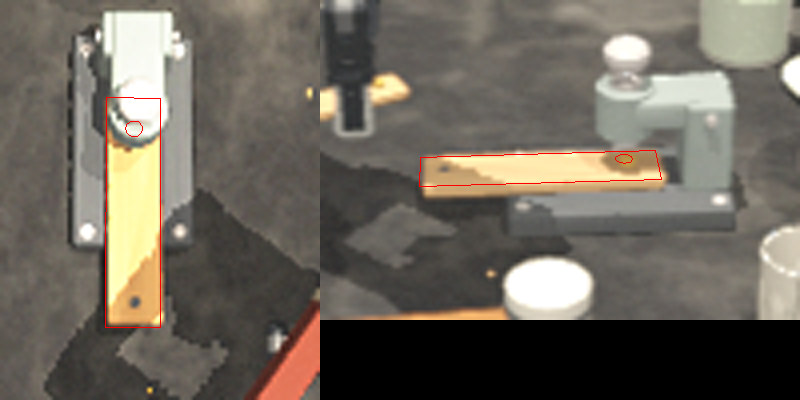

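The strip lies on the bed as modelled. In the left panel its tail edge is at row 326 and the dot at (134,302). In the right panel the stud is hidden under the punch near (624,158). Now the mallet.

```bash
python3 go.py 508.2 -259.4 130 9.7 508.2 -259.4 44 9.7
```

```text
t 7.73 pos [ 439.8 -188.5  180.9] yaw -175.8 tilt [ 0.004 -0.004 -1.   ] w 0.647 F [-0.3  0.   0.3] q [-0.56 -0.25  2.03 -0.    1.36 -2.2 ]
(508.2, -259.4, 130.0, 9.7) shift [-0.4186 -0.5034  0.3432] turn -0.0153 rows 3
(508.2, -259.4, 44.0, 9.7) shift [-0.4165 -0.5008  0.9166] turn -0.0153 rows 5
```

Call:
arm_command(
  moves=[
    [0.3,[-0.2,-0.25,0.1],-0.015],
    [0.3,[-0.418,-0.5,0.2],-0.015],
    [0.3,[-0.418,-0.5,0.33],-0.015],
    [0.3,[-0.418,-0.5,0.33],-0.015],
    [0.3,[-0.418,-0.5,0.33],-0.015],
    [0.3,[-0.418,-0.5,0.33],-0.015],
    [0.3,[-0.418,-0.5,0.33],-0.015],
  ],
)

```text
time: 8.32
tool_pos: [0.5088, -0.2525, 0.1297]
tool_rot: [0.001, -0.088, 0.996, -0.0]
contact_force: [0.2, 0.5, 0.7]
gripper_width: 0.648
grasp_force: 0.0
```

```bash
python3 go.py 508.2 -259.4 44 9.7
```

```text
t 8.32 pos [ 508.8 -252.5  129.7] yaw -169.96 tilt [ 0.001 -0.001 -1.   ] w 0.648 F [0.2 0.5 0.7] q [-0.59  0.03  1.86  0.    1.25 -2.34]
(508.2, -259.4, 44.0, 9.7) shift [ 0.0124 -0.0439  0.5712] turn 0.0009 rows 3
```

Call:
arm_command(
  moves=[
    [0.3,[0.012,-0.043,0.05],0],
    [0.3,[0.012,-0.043,0.2],0],
    [0.3,[0.012,-0.043,0.4],0],
    [0.3,[0.012,-0.043,0.57],0],
    [0.3,[0.012,-0.043,0.57],0],
    [0.3,[0.012,-0.043,0.57],0],
    [0.3,[0.012,-0.043,0.57],0],
    [0.3,[0.012,-0.043,0.57],0],
  ],
)

```text
time: 8.98
tool_pos: [0.5094, -0.2609, 0.0459]
tool_rot: [0.002, -0.087, 0.996, -0.001]
contact_force: [0.6, -0.2, 0.3]
gripper_width: 0.651
grasp_force: 0.0
```

```bash
python3 go.py 508.2 -259.4 44 9.7
```

```text
t 8.98 pos [ 509.4 -260.9   45.9] yaw -170.0 tilt [ 0.004 -0.003 -1.   ] w 0.651 F [ 0.6 -0.2  0.3] q [-0.6   0.15  1.88 -0.    1.1  -2.35]
(508.2, -259.4, 44.0, 9.7) shift [0.0062 0.0116 0.0125] turn 0.0008 rows 1
```

Call:
arm_command(
  moves=[
    [0.3,[0.006,0.01,0.006],0],
    [-0.9,[0.006,0.01,0.006],0],
    [-0.9,[0.006,0.01,0.006],0],
    [-0.9,[0.006,0.01,0.006],0],
    [-0.9,[0.006,0.01,0.006],0],
    [-0.9,[0.006,0.01,0.006],0],
    [-0.9,[0.006,0.01,0.006],0],
    [-0.9,[0.006,0.01,0.006],0],
  ],
)

```text
time: 9.65
tool_pos: [0.5071, -0.2589, 0.0429]
tool_rot: [0.0, -0.087, 0.996, -0.0]
contact_force: [-2.4, 1.1, 5.4]
gripper_width: 0.227
grasp_force: 59.4
```

```bash
python3 go.py 508.2 -259.4 44 9.7
```

```text
t 9.65 pos [ 507.1 -258.9   42.9] yaw -170.0 tilt [ 0.001 -0.    -1.   ] w 0.227 F [-2.4  1.1  5.4] q [-0.6   0.15  1.89 -0.    1.1  -2.35]
(508.2, -259.4, 44.0, 9.7) shift [-0.0068 -0.0048 -0.007 ] turn 0.0008 rows 1
```

Call:
arm_command(
  moves=[
    [-0.9,[0,0,-0.1],0],
    [-0.9,[0,0,-0.3],0],
    [-0.9,[0,0,-0.5],0],
    [-0.9,[0,0,-0.7],0],
    [-0.9,[0,0.1,-0.9],0.015],
    [-0.9,[-0.15,0.3,-1],0.015],
    [-0.9,[-0.3,0.5,-1],0.015],
    [-0.9,[-0.35,0.7,-1],0.015],
    [-0.9,[-0.35,0.8,-1],0.015],
    [-0.9,[-0.35,0.8,-1],0.015],
    [-0.9,[-0.35,0.8,-1],0.015],
  ],
)

```text
time: 10.57
tool_pos: [0.5365, -0.1305, 0.1904]
tool_rot: [-0.002, -0.041, 0.999, 0.0]
contact_force: [-0.4, -0.9, -3.2]
gripper_width: 0.226
grasp_force: 59.4
```

```bash
python3 go.py 555.2 -41.5 196 4.5
```

```text
t 10.57 pos [ 536.5 -130.5  190.4] yaw -175.32 tilt [-0.003  0.    -1.   ] w 0.226 F [-0.4 -0.9 -3.2] q [-0.37 -0.07  1.85 -0.    1.37 -2.03]
(555.2, -41.5, 196.0, 4.5) shift [-0.1728  0.581  -0.0375] turn 0.0005 rows 3
```

Call:
arm_command(
  moves=[
    [-0.9,[-0.04,0.15,-0.04],0],
    [-0.9,[-0.09,0.3,-0.04],0],
    [-0.9,[-0.13,0.45,-0.04],0],
    [-0.9,[-0.173,0.58,-0.04],0],
    [-0.9,[-0.173,0.58,-0.04],0],
    [-0.9,[-0.173,0.58,-0.04],0],
    [-0.9,[-0.173,0.58,-0.04],0],
    [-0.9,[-0.173,0.58,-0.04],0],
  ],
)

```text
time: 11.23
tool_pos: [0.5562, -0.0438, 0.1978]
tool_rot: [-0.0, -0.039, 0.999, -0.0]
contact_force: [-0.2, -0.1, -4.1]
gripper_width: 0.23
grasp_force: 59.8
```

```bash
python3 go.py 555.2 -41.5 182.9 4.5; python3 - <<'E' | tail -1
from h import *
from o import W,box,ci
p={n:manip.grab_frame(n) for n in("top","side")}
s=manip.state(); z=s["tool_pos"][2]*1000-42.9; X,Y=s["tool_pos"][:2]*1000
out=[]
for n,(x,y,w,h) in(("top",(300,120,90,100)),("side",(290,140,110,100))):
    f=cv2.resize(p[n]["frame"][y:y+h,x:x+w,::-1],None,fx=4,fy=4,interpolation=cv2.INTER_CUBIC)
    for cc in(ci(26,76+z),ci(26,z),box(-142,-26,10,54+z)):
        cv2.polylines(f,[np.round((px(p[n],W((X+51*.9969,Y+51*.0785),4.5,cc))-[x,y]+.5)*4).astype(np.int32)],False,(0,0,255),1)
    cv2.polylines(f,[np.round((px(p[n],W((606,-37.5),4.5,ci(16,128)))-[x,y]+.5)*4).astype(np.int32)],False,(255,0,0),1)
    out.append(f)
cv2.imwrite("pics/s4.png",np.hstack(out))
E
```

```text
t 11.23 pos [556.2 -43.8 197.8] yaw -175.5 tilt [-0.001 -0.    -1.   ] w 0.23 F [-0.2 -0.1 -4.1] q [-0.21 -0.06  1.83 -0.    1.38 -1.86]
(555.2, -41.5, 182.9, 4.5) shift [0.0054 0.0159 0.0995] turn -0.0 rows 1
```

View pics/s4.png

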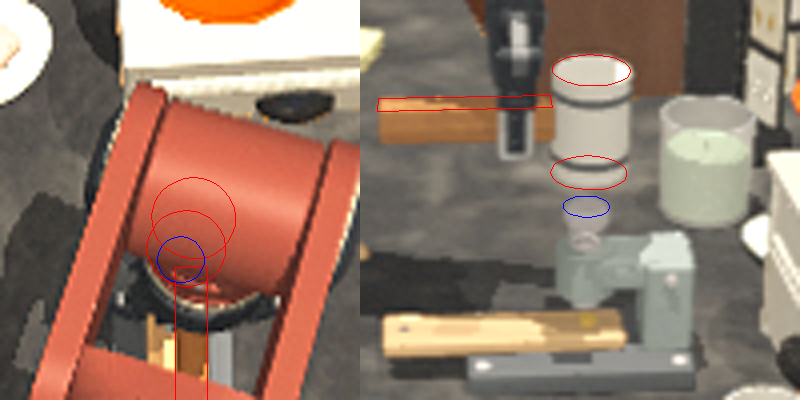

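The overlay agrees with the held mallet: it is level, with its face at right-panel (588,172), directly over the punch head at (586,206). I'll centre it a little lower and check the stud alignment.

Call:
arm_command(
  moves=[
    [-0.9,[0.004,0.014,0.03],0],
    [-0.9,[0.004,0.014,0.05],0],
    [-0.9,[0.004,0.014,0.05],0],
    [-0.9,[0.004,0.014,0.05],0],
    [-0.9,[0.004,0.014,0.05],0],
  ],
)

```text
time: 11.75
tool_pos: [0.5557, -0.0404, 0.1907]
tool_rot: [-0.0, -0.04, 0.999, -0.0]
contact_force: [0.1, -0.4, -3.5]
gripper_width: 0.228
grasp_force: 59.9
```

```bash
python3 go.py 555.2 -41.5 152.9 4.5;  python3 - <<'E'
from h import *
p=manip.grab_frame("side"); u=px(p,[.606,-.0375,.038])[0]; v=px(p,[.606,-.0375,.050])[0]; print(u,v)
h=cv2.cvtColor(p["frame"],cv2.COLOR_RGB2HSV).astype(int); a,b=np.round(u).astype(int)
q=h[b-4:b+5,a-6:a+9]; print(q[...,0]); print(q[...,1])
E
```

```text
t 11.75 pos [555.7 -40.4 190.7] yaw -175.41 tilt [-0. -0. -1.] w 0.228 F [ 0.1 -0.4 -3.5] q [-0.21 -0.06  1.84 -0.    1.36 -1.86]
(555.2, -41.5, 152.9, 4.5) shift [ 0.0038 -0.0068  0.2517] turn 0.0003 rows 1
[345.35453235 219.08666037] [345.43786718 215.44620865]
[[20  8 23 30 33 39 33 38 35 27 30 39 25 17 17]
 [50 30 10 30 13 18 15 17 15 18 16 12 17 15 14]
 [16 15 16 14 14 14 16 17 17 16 15 17 17 16 16]
 [16 17 17 17 16 17 19 20 20 18 17 17 17 17 16]
 [16 16 17 17 17 18 20 20 20 20 18 17 17 16 16]
 [16 17 17 17 17 18 20 21 21 20 18 16 16 16 16]
 [17 17 17 17 16 17 19 19 20 18 16 16 17 17 16]
 [16 16 17 16 17 17 17 17 17 17 17 17 17 17 17]
 [17 17 17 17 17 17 17 18 17 17 17 20 22 23 23]]
[[ 12  16  14  15  17  17  16  17  18  17  14  19  21  25  26]
 [ 12   8  12  10  17  20  21  21  18  21  25  31  31  35  45]
 [ 58  66  69  73  61  50  52  63  67  72  81  84  83  79  81]
 [112 115 117 116 113 122 133 148 149 130 117 111 111 114 111]
 [115 112 116 114 112 126 150 157 155 146 123 115 112 113 114]
 [112 115 116 112 115 126 151 156 154 144 124 112 112 113 116]
 [115 112 115 114 114 118 138 144 145 133 118 113 115 114 116]
 [112 113 116 116 113 114 115 119 114 119 114 110 109 109 109]
 [111 109 108 108 111 111 109 110 109 109 108  93  81  80  81]]
```

Call:
arm_command(
  moves=[
    [-0.9,[0,-0.007,0.06],0],
    [-0.9,[0,-0.007,0.18],0],
    [-0.9,[0,-0.007,0.29],0],
    [-0.9,[0,-0.007,0.29],0],
  ],
)

```text
time: 12.13
tool_pos: [0.5558, -0.0422, 0.1474]
tool_rot: [-0.0, -0.04, 0.999, -0.001]
contact_force: [-4.7, -1.1, 3.0]
gripper_width: 0.227
grasp_force: 63.2
```

Call:
arm_command(
  moves=[
    [-0.9,[0,0,-0.1],0],
    [-0.9,[0,0,-0.25],0],
    [-0.9,[0,0,-0.35],0],
    [-0.9,[0,0,-0.35],0],
    [-0.9,[0,0,-0.35],0],
    [-0.9,[0,0,-0.35],0],
  ],
)

```text
time: 12.63
tool_pos: [0.5551, -0.0414, 0.1982]
tool_rot: [-0.001, -0.04, 0.999, 0.0]
contact_force: [-0.7, 0.0, -4.0]
gripper_width: 0.224
grasp_force: 62.2
```

```bash
python3 go.py 555.2 -41.5 190.7 4.5;  python3 - <<'E'
from h import *
from o import W,ci,box
p=manip.grab_frame("side"); x,y,w,h=290,130,110,110
f=cv2.resize(p["frame"][y:y+h,x:x+w,::-1],None,fx=5,fy=5,interpolation=cv2.INTER_CUBIC)
s=manip.state(); z=s["tool_pos"][2]*1000-42.9; X,Y=s["tool_pos"][:2]*1000
for o,cc in(((X+50.8,Y+4),ci(26,76+z)),((X+50.8,Y+4),ci(26,z)),((X+50.8,Y+4),box(-142,-26,10,54+z)),((606,-37.5),ci(16,128))):
    cv2.polylines(f,[np.round((px(p,W(o,4.5,cc))-[x,y]+.5)*5).astype(np.int32)],False,(0,0,255),1)
cv2.imwrite("pics/s5.png",f)
E
```

```text
t 12.63 pos [555.1 -41.4 198.2] yaw -175.41 tilt [-0.002  0.    -1.   ] w 0.224 F [-0.7  0.  -4. ] q [-0.21 -0.07  1.83 -0.    1.38 -1.86]
(555.2, -41.5, 190.7, 4.5) shift [-0.0006 -0.001   0.0498] turn 0.0003 rows 1
```

View pics/s5.png

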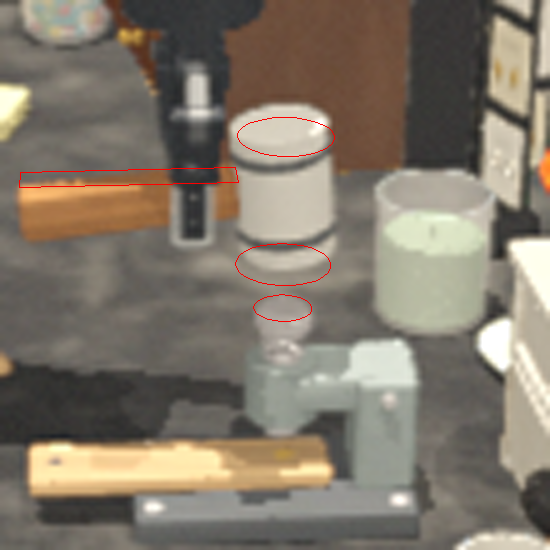

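The strike tilted the head slightly in the grip, nose up: its face is at (285,262) and the handle rises to the right. The punch is back up at (283,308). I'll check the stud depth numerically.

Run:
```python
from h import *
p=manip.grab_frame("side")
for z in(.038,.032): print(px(p,[.608,-.0375,z])[0])
def cen(h):
    q=h[212:226,335:360]; m=(q[...,1]>122); v,u=np.where(m); w=(q[...,1][m]-112); print("cen",335+(u*w).sum()/w.sum(),212+(v*w).sum()/w.sum(),m.sum())
for f in (cv2.imread("pics/s1.png")[...,::-1],p["frame"]):
    h=cv2.cvtColor(np.ascontiguousarray(f),cv2.COLOR_RGB2HSV).astype(int); cen(h)
q=h[213:226,339:355]; print(q[...,1]); print(q[...,2])
```

```text
[346.05720997 219.09570996]
[346.01426607 220.90442938]
cen nan nan 0
cen 346.36328125 220.296875 10
[[ 19  19  19  20  19  20  21  18  18  17  19  18  17  17  15  24]
 [ 18  14  14  17  19  15  15  16  18  14  19  17  20  21  22  15]
 [ 12  12  14  15  15  15  16  18  16  15  17  19  24  23  29  18]
 [  8  12  12  17  21  22  23  21  18  22  25  35  34  35  41  12]
 [ 57  69  69  73  59  51  50  56  68  72  81  83  84  80  80  54]
 [113 114 116 115 115 113 111 111 110 114 115 112 114 111 110  96]
 [113 116 118 116 116 116 118 123 123 118 118 112 109 113 115 114]
 [112 116 112 116 113 122 145 151 153 135 120 115 116 112 114 117]
 [113 115 114 115 111 115 138 144 138 126 116 115 115 114 114 116]
 [113 111 116 117 113 116 114 117 116 117 113 108 109 109 111 109]
 [111 111 111 108 109 109 109 107 109 109 107  93  82  81  79  80]
 [107 105 108 107 105 108 105  86  76  77  79  77  78  79  82  83]
 [110 109 109 108 109 109 111 107 104 103 104 105 106 107 107 108]]
[[ 96 124 136 141 144 155 158 156 156 151 149 145 132 123  87  65]
 [ 69  89 127 138 144 152 156 157 155 151 151 146 117  86  70  66]
 [ 63  64  75 103 136 150 157 160 157 152 132  96  73  67  70  71]
 [ 63  62  62  77 133 165 170 169 166 148 112  81  74  72  74  65]
 [ 90  93  93 105 116 129 138 145 138 134 138 139 140 140 137 100]
 [167 168 167 167 166 165 165 165 164 165 166 166 166 166 167 138]
 [160 160 160 160 161 161 162 162 156 158 160 160 161 162 164 163]
 [161 161 162 161 162 163 174 179 175 170 162 160 160 161 161 157]
 [167 166 165 166 166 167 175 177 176 170 167 167 169 168 170 169]
 [181 172 171 170 169 169 170 170 170 168 172 204 212 212 212 213]
 [198 197 198 198 198 197 198 209 211 209 219 255 255 255 255 255]
 [212 213 213 213 214 215 224 255 255 255 255 255 255 255 255 255]
 [202 203 204 203 202 202 203 221 227 227 225 225 223 221 221 225]]<stdin>:5: RuntimeWarning: invalid value encountered in scalar divide
```

The stud's centre moved from row 219.5 to 220.35, with flush expected at about 220.5. That is probably flush, but the margin is about 1 mm and the mallet tilted in the grip. I'll set the mallet down so it stands level, regrip it nearer the head, and tap once more to make sure.

Call:
arm_command(
  moves=[
    [-0.9,[0.05,-0.15,-0.02],0],
    [-0.9,[0.1,-0.35,0],0],
    [-0.9,[0.2,-0.55,0],0],
    [-0.9,[0.3,-0.75,0],0],
    [-0.9,[0.4,-0.95,0.1],0],
    [-0.9,[0.435,-1,0.2],0],
    [-0.9,[0.435,-1,0.2],0],
    [-0.9,[0.435,-1,0.2],0],
  ],
)

```text
time: 13.4
tool_pos: [0.5014, -0.1959, 0.1674]
tool_rot: [-0.002, -0.039, 0.999, 0.001]
contact_force: [0.4, 0.9, -2.7]
gripper_width: 0.227
grasp_force: 61.9
```

```bash
python3 go.py 507 -259 80 9.7 507 -259 44 9.7
```

```text
t 13.4 pos [ 501.4 -195.9  167.4] yaw -175.5 tilt [-0.004  0.003 -1.   ] w 0.227 F [ 0.4  0.9 -2.7] q [-0.51 -0.08  1.9   0.    1.33 -2.16]
(507.0, -259.0, 80.0, 9.7) shift [-0.0063 -0.4239  0.5816] turn -0.0144 rows 3
(507.0, -259.0, 44.0, 9.7) shift [-0.0072 -0.4246  0.8216] turn -0.0144 rows 4
```

Call:
arm_command(
  moves=[
    [-0.9,[-0.006,-0.2,0.1],-0.014],
    [-0.9,[-0.006,-0.42,0.2],-0.014],
    [-0.9,[-0.006,-0.42,0.4],-0.014],
    [-0.9,[-0.006,-0.42,0.6],-0.014],
    [-0.9,[-0.006,-0.42,0.7],-0.014],
    [-0.9,[-0.006,-0.42,0.76],-0.014],
    [-0.9,[-0.006,-0.42,0.82],-0.014],
    [-0.9,[-0.006,-0.42,0.82],-0.014],
    [-0.9,[-0.006,-0.42,0.82],-0.014],
    [-0.9,[-0.006,-0.42,0.82],-0.014],
  ],
)

```text
time: 14.23
tool_pos: [0.5101, -0.2594, 0.0486]
tool_rot: [0.001, -0.084, 0.996, -0.001]
contact_force: [-0.7, -0.6, -3.0]
gripper_width: 0.226
grasp_force: 61.9
```

Call:
arm_command(
  moves=[
    [-0.9,[0,0,0.015],0],
    [-0.9,[0,0,0.03],0],
    [-0.9,[0,0,0.03],0],
  ],
)

```text
time: 14.48
tool_pos: [0.5088, -0.259, 0.0425]
tool_rot: [0.0, -0.084, 0.996, -0.0]
contact_force: [-0.2, 0.3, -3.9]
gripper_width: 0.228
grasp_force: 61.9
```

Call:
arm_command(
  moves=[
    [-0.9,[0,0,0.01],0],
    [-0.9,[0,0,0.02],0],
    [-0.9,[0,0,0.02],0],
    [-0.9,[0,0,0.02],0],
  ],
)

```text
time: 14.82
tool_pos: [0.5086, -0.2589, 0.0391]
tool_rot: [-0.0, -0.084, 0.996, 0.0]
contact_force: [-0.9, 0.2, -3.5]
gripper_width: 0.23
grasp_force: 61.9
```

Call:
arm_command(
  moves=[
    [-0.9,[0,0,0.01],0],
    [-0.9,[0,0,0.02],0],
    [-0.9,[0,0,0.02],0],
    [-0.9,[0,0,0.02],0],
  ],
)

```text
time: 15.15
tool_pos: [0.5089, -0.2592, 0.0384]
tool_rot: [-0.001, -0.084, 0.996, 0.0]
contact_force: [-6.9, 2.6, 9.8]
gripper_width: 0.229
grasp_force: 64.2
```

Call:
arm_command(
  moves=[
    [-0.9,[0,0,-0.01],0],
    [-0.9,[0,0,-0.01],0],
    [-0.56,[0,0,-0.01],0],
    [-0.54,[0,0,-0.01],0],
    [-0.53,[0,0,-0.01],0],
    [-0.52,[0,0,-0.01],0],
    [-0.5,[0,0,-0.01],0],
    [-0.48,[0,0,-0.01],0],
    [-0.45,[0,0,-0.01],0],
    [-0.4,[0,0,-0.01],0],
    [-0.2,[0,0,-0.01],0],
    [0,[0,0,-0.01],0],
    [0.2,[0,0,-0.01],0],
    [0.2,[0,0,-0.01],0],
    [0.2,[0,0,-0.01],0],
  ],
)

```text
time: 16.4
tool_pos: [0.5088, -0.259, 0.0378]
tool_rot: [0.0, -0.084, 0.996, -0.0]
contact_force: [-0.4, 0.4, 0.6]
gripper_width: 0.601
grasp_force: 0.0
```

```bash
cat > mm.py <<'E'
from h import *
p=manip.grab_frame("side"); f=p["frame"]
h=cv2.cvtColor(f,cv2.COLOR_RGB2HSV).astype(int)
m=np.zeros(h.shape[:2],np.uint8); r=(slice(235,290),slice(250,330)); m[r]=((h[r][...,1]>100)&(h[r][...,2]>100)&(h[r][...,0]<25))
v,u=np.where(m); print(len(u))
for c in (268,275,282,290,305,310,314):
    w=v[u==c]; print(c,(w.min(),w.max()) if len(w) else None)
print([ (d["extent"],d["confidence"]) for d in manip.search_frame(p,"mallet")[:2]])
E
python3 mm.py; python3 -c "
import re
src=open('mm.py').read().replace('p=manip.grab_frame(\"side\"); f=p[\"frame\"]','f=np.ascontiguousarray(cv2.imread(\"pics/side0.png\")[...,::-1])')
exec(src.rsplit('print',1)[0])"; python3 go.py 511.5 -258.9 45 9.7
```

```text
525
268 None
275 (np.int64(260), np.int64(273))
282 (np.int64(259), np.int64(272))
290 (np.int64(259), np.int64(271))
305 None
310 None
314 (np.int64(258), np.int64(269))
[([266.0, 244.3, 341.2, 282.6], 0.64), ([319.2, 189.6, 370.7, 242.8], 0.16)]
670
268 (np.int64(262), np.int64(264))
275 (np.int64(260), np.int64(272))
282 (np.int64(259), np.int64(272))
290 (np.int64(259), np.int64(271))
305 (np.int64(257), np.int64(270))
310 (np.int64(257), np.int64(269))
314 (np.int64(257), np.int64(269))
t 16.5 pos [ 508.7 -258.9   37.8] yaw -170.37 tilt [ 0.  0. -1.] w 0.602 F [-0.3  0.5  0.2] q [-0.6   0.16  1.89  0.    1.09 -2.34]
(511.5, -258.9, 45.0, 9.7) shift [-0.0182 -0.0027 -0.048 ] turn -0.0002 rows 1
```

The mallet stands level again, moved about 6 mm in +x. I'll regrip it closer to the head.

Call:
arm_command(
  moves=[
    [0.2,[-0.02,0,-0.04],0],
    [0.2,[-0.06,0,-0.043],0],
    [0.2,[-0.06,0,-0.043],0],
    [-0.9,[-0.06,0,-0.043],0],
    [-0.9,[-0.06,0,-0.043],0],
    [-0.9,[-0.06,0,-0.043],0],
    [-0.9,[-0.06,0,-0.043],0],
    [-0.9,[-0.06,0,-0.043],0],
    [-0.9,[-0.06,0,-0.043],0],
    [-0.9,[-0.06,0,-0.043],0],
  ],
)

```text
time: 17.33
tool_pos: [0.5176, -0.2575, 0.0442]
tool_rot: [0.0, -0.084, 0.996, -0.0]
contact_force: [0.7, -0.7, 0.7]
gripper_width: 0.225
grasp_force: 59.2
```

Call:
arm_command(
  moves=[
    [-0.9,[0,0,-0.1],0],
    [-0.9,[0,0,-0.3],0],
    [-0.9,[0,0,-0.5],0],
    [-0.9,[0,0,-0.7],0],
    [-0.9,[0,0.1,-0.9],0.015],
    [-0.9,[-0.1,0.3,-1],0.015],
    [-0.9,[-0.2,0.5,-1],0.015],
    [-0.9,[-0.3,0.7,-1],0.015],
    [-0.9,[-0.3,0.8,-1],0.015],
    [-0.9,[-0.3,0.8,-1],0.015],
    [-0.9,[-0.3,0.8,-1],0.015],
  ],
)

```text
time: 18.25
tool_pos: [0.5408, -0.1307, 0.1927]
tool_rot: [-0.001, -0.038, 0.999, 0.0]
contact_force: [0.4, -0.5, -4.5]
gripper_width: 0.225
grasp_force: 59.4
```

```bash
python3 go.py 566 -40.6 196 4.5; python3 - <<'E' | tail -3
from h import *
p=manip.grab_frame("side"); h=cv2.cvtColor(p["frame"],cv2.COLOR_RGB2HSV)
s=manip.state(); X,Y,Z=s["tool_pos"]; u=px(p,[X+.047,Y+.004,Z-.0429+.038])[0]; print("predicted head centre",u,"tcp",px(p,[X,Y,Z])[0])
d=manip.search_frame(p,"mallet")[:2]; print([(e["extent"],e["confidence"]) for e in d])
P=[px(p,[X+.047+dx*.997,Y+.004+dx*.078,Z-.0429+z])[0].round(1) for dx,z in((-.142,.054),(.026,.076),(.026,0))]; print(P)
E
```

```text
t 18.25 pos [ 540.8 -130.7  192.7] yaw -175.67 tilt [-0.003  0.    -1.   ] w 0.225 F [ 0.4 -0.5 -4.5] q [-0.37 -0.06  1.83 -0.    1.37 -2.02]
(566.0, -40.6, 196.0, 4.5) shift [-0.2128  0.5866 -0.0225] turn -0.0005 rows 3
predicted head centre [339.75940502 186.24927365] tcp [321.14329153 185.00243821]
[([280.3, 167.3, 350.5, 206.9], 0.89)]
[array([283.3, 181.9]), array([350.3, 172.4]), array([349.6, 199.2])]
```

Call:
arm_command(
  moves=[
    [-0.9,[-0.05,0.15,-0.02],0],
    [-0.9,[-0.1,0.3,-0.02],0],
    [-0.9,[-0.15,0.45,-0.02],0],
    [-0.9,[-0.2,0.58,-0.02],0],
    [-0.9,[-0.207,0.58,-0.02],0],
    [-0.9,[-0.207,0.58,-0.02],0],
    [-0.9,[-0.207,0.58,-0.02],0],
    [-0.9,[-0.207,0.58,-0.02],0],
    [-0.9,[-0.207,0.58,-0.02],0],
  ],
)

```text
time: 19.1
tool_pos: [0.5662, -0.0437, 0.1971]
tool_rot: [-0.0, -0.036, 0.999, -0.0]
contact_force: [-0.3, 0.6, -4.0]
gripper_width: 0.228
grasp_force: 59.9
```

```bash
python3 go.py 565.1 -40.7 151.7 4.5
```

```text
t 19.1 pos [566.2 -43.7 197.1] yaw -175.87 tilt [-0. -0. -1.] w 0.228 F [-0.3  0.6 -4. ] q [-0.21 -0.04  1.81 -0.    1.38 -1.85]
(565.1, -40.7, 151.7, 4.5) shift [0.0058 0.0207 0.3025] turn -0.001 rows 2
```

Call:
arm_command(
  moves=[
    [-0.9,[0.006,0.02,0.02],0],
    [-0.9,[0.006,0.02,0.06],0],
    [-0.9,[0.006,0.02,0.18],0],
    [-0.9,[0.006,0.02,0.3],0],
    [-0.9,[0.006,0.02,0.302],0],
    [-0.9,[0.006,0.02,0.302],0],
  ],
)

```text
time: 19.6
tool_pos: [0.5656, -0.0403, 0.1525]
tool_rot: [0.0, -0.037, 0.999, -0.001]
contact_force: [-2.1, -1.8, 1.4]
gripper_width: 0.228
grasp_force: 63.1
```

Call:
arm_command(
  moves=[
    [-0.9,[0,0,-0.1],0],
    [-0.9,[0,0,-0.25],0],
    [-0.9,[0,0,-0.32],0],
    [-0.9,[0,0,-0.32],0],
    [-0.9,[0,0,-0.32],0],
    [-0.9,[0,0,-0.32],0],
  ],
)

```text
time: 20.1
tool_pos: [0.5645, -0.0394, 0.1984]
tool_rot: [-0.001, -0.037, 0.999, 0.0]
contact_force: [-0.5, -0.6, -3.9]
gripper_width: 0.225
grasp_force: 62.3
```

```bash
python3 go.py 512 -258 80 9.7;  python3 - <<'E'
from h import *
p=manip.grab_frame("side"); h=cv2.cvtColor(p["frame"],cv2.COLOR_RGB2HSV).astype(int)
print(h[216:224,343:351,1])
d=manip.search_frame(p,"mallet")[:1]; print(d)
s=manip.state(); X,Y,Z=s["tool_pos"]
print([px(p,[X+.047+dx*.997,Y+.004+dx*.078,Z-.0442+z])[0].round(1) for dx,z in((-.142,.054),(-.142,.026),(0,.076),(.026,0))])
E
```

```text
t 20.1 pos [564.5 -39.4 198.4] yaw -175.76 tilt [-0.002  0.    -1.   ] w 0.225 F [-0.5 -0.6 -3.9] q [-0.2  -0.04  1.81  0.    1.38 -1.85]
(512.0, -258.0, 80.0, 9.7) shift [ 0.4552 -1.4277  0.7892] turn -0.0152 rows 7
[[ 21  21  22  21  20  21  27  31]
 [ 64  56  54  64  70  72  80  84]
 [114 114 114 114 114 113 111 114]
 [114 116 120 124 120 116 116 117]
 [116 119 147 150 148 139 116 113]
 [113 116 131 140 140 119 114 115]
 [115 115 114 115 116 115 113 110]
 [109 109 107 109 111 109 107  91]]
[{'extent': [290.7, 149.8, 360.3, 185.3], 'confidence': 0.69}]
[array([295.6, 165.4]), array([295.9, 174.9]), array([348.7, 156.8]), array([357.6, 182.1])]
```

The stud's image area is about 0.45 of the original, against 0.48 expected for flush. It did not change between the two taps, so it is flush. Now I'll stand the mallet back on the table.

Call:
arm_command(
  moves=[
    [-0.9,[0.05,-0.15,-0.02],0],
    [-0.9,[0.1,-0.35,0],0],
    [-0.9,[0.2,-0.55,0],0],
    [-0.9,[0.3,-0.75,0],0],
    [-0.9,[0.4,-0.95,0.1],0],
    [-0.9,[0.45,-1,0.2],0],
    [-0.9,[0.45,-1,0.2],0],
    [-0.9,[0.45,-1,0.2],0],
  ],
)

```text
time: 20.87
tool_pos: [0.5077, -0.1939, 0.1677]
tool_rot: [-0.002, -0.036, 0.999, 0.001]
contact_force: [-0.8, 0.9, -3.7]
gripper_width: 0.227
grasp_force: 62.0
```

```bash
python3 go.py 508 -259 44.5 9.7
```

```text
t 20.87 pos [ 507.7 -193.9  167.7] yaw -175.86 tilt [-0.004  0.003 -1.   ] w 0.227 F [-0.8  0.9 -3.7] q [-0.5  -0.07  1.88  0.    1.33 -2.15]
(508.0, -259.0, 44.5, 9.7) shift [ 0.0265 -0.4352  0.8203] turn -0.0154 rows 4
```

Call:
arm_command(
  moves=[
    [-0.9,[0.026,-0.2,0.1],-0.015],
    [-0.9,[0.026,-0.43,0.2],-0.015],
    [-0.9,[0.026,-0.43,0.4],-0.015],
    [-0.9,[0.026,-0.43,0.6],-0.015],
    [-0.9,[0.026,-0.43,0.7],-0.015],
    [-0.9,[0.026,-0.43,0.76],-0.015],
    [-0.9,[0.026,-0.43,0.82],-0.015],
    [-0.9,[0.026,-0.43,0.82],-0.015],
    [-0.9,[0.026,-0.43,0.82],-0.015],
    [-0.9,[0.026,-0.43,0.82],-0.015],
  ],
)

```text
time: 21.7
tool_pos: [0.5113, -0.2593, 0.0487]
tool_rot: [0.001, -0.084, 0.996, -0.001]
contact_force: [0.6, 0.2, -2.6]
gripper_width: 0.223
grasp_force: 62.0
```

Call:
arm_command(
  moves=[
    [-0.9,[0,0,0.01],0],
    [-0.9,[0,0,0.025],0],
    [-0.9,[0,0,0.025],0],
    [-0.9,[0,0,0.025],0],
  ],
)

```text
time: 22.03
tool_pos: [0.5099, -0.2588, 0.0433]
tool_rot: [0.0, -0.084, 0.996, -0.0]
contact_force: [-0.7, 0.1, -3.9]
gripper_width: 0.221
grasp_force: 62.0
```

Call:
arm_command(
  moves=[
    [-0.9,[0,0,0.01],0],
    [-0.9,[0,0,0.015],0],
    [-0.9,[0,0,0.015],0],
    [-0.9,[0,0,0.015],0],
  ],
)

```text
time: 22.37
tool_pos: [0.5102, -0.2591, 0.0418]
tool_rot: [0.0, -0.084, 0.996, -0.0]
contact_force: [-3.4, 0.8, 3.9]
gripper_width: 0.227
grasp_force: 63.3
```

Contact. I'll open gradually, then rise clear.

Call:
arm_command(
  moves=[
    [-0.9,[0,0,-0.006],0],
    [-0.56,[0,0,-0.006],0],
    [-0.54,[0,0,-0.006],0],
    [-0.53,[0,0,-0.006],0],
    [-0.52,[0,0,-0.006],0],
    [-0.5,[0,0,-0.006],0],
    [-0.48,[0,0,-0.006],0],
    [-0.45,[0,0,-0.006],0],
    [-0.4,[0,0,-0.006],0],
    [-0.2,[0,0,-0.006],0],
    [0,[0,0,-0.006],0],
    [0.2,[0,0,-0.006],0],
    [0.2,[0,0,-0.006],0],
    [0.2,[0,0,-0.006],0],
    [0.2,[0,0,-0.15],0],
    [0.2,[0,0,-0.4],0],
    [0.2,[0,0,-0.65],0],
    [0.2,[0.3,0,-0.9],0],
    [0.2,[0.6,0,-0.9],0],
    [0.2,[0.7,0,-0.9],0],
  ],
)

```text
time: 24.03
tool_pos: [0.4062, -0.2775, 0.1794]
tool_rot: [0.002, -0.085, 0.996, -0.002]
contact_force: [-0.8, 0.5, -0.5]
gripper_width: 0.601
grasp_force: 0.0
```

Call:
arm_command(
  moves=[
    [0.2,[0.2,-0.3,-0.1],0],
    [0.2,[0.2,-0.5,-0.1],0],
    [0.2,[0.2,-0.5,-0.1],0],
    [0.2,[0.2,-0.5,-0.1],0],
    [0.2,[0.2,-0.5,-0.1],0],
    [0.2,[0.2,-0.5,-0.1],0],
  ],
)

```text
time: 24.53
tool_pos: [0.3895, -0.3544, 0.1904]
tool_rot: [-0.0, -0.084, 0.996, 0.001]
contact_force: [-0.2, -0.3, -0.7]
gripper_width: 0.6
grasp_force: 0.0
```

```bash
python3 go.py
python3 - <<'E'
from h import *
o=[]
for n,(x,y,w,h) in(("top",(235,120,200,150)),("side",(240,140,200,150))):
    p=manip.grab_frame(n); o.append(cv2.resize(p["frame"][y:y+h,x:x+w,::-1],None,fx=2,fy=2,interpolation=cv2.INTER_CUBIC))
    for k in("candle","tumbler","mallet"): print(n,k,[np.round(d["extent"]) for d in manip.search_frame(p,k)[:1]])
cv2.imwrite("pics/s6.png",np.hstack(o))
E
```

```text
t 24.53 pos [ 389.5 -354.4  190.4] yaw -170.32 tilt [-0.001  0.001 -1.   ] w 0.6 F [-0.2 -0.3 -0.7] q [-0.88 -0.13  1.91  0.    1.37 -2.62]
top candle [array([252., 134., 281., 169.])]
top tumbler [array([399., 150., 418., 174.])]
top mallet [array([405., 204., 427., 267.])]
side candle [array([364., 163., 389., 195.])]
side tumbler [array([380., 238., 396., 270.])]
side mallet [array([266., 242., 337., 282.])]
```

View pics/s6.png

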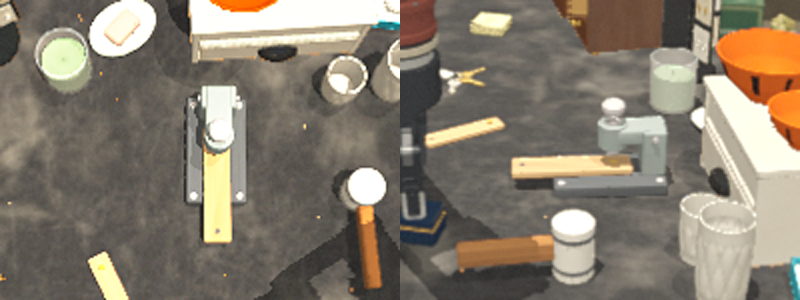

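The final picture shows the strip on the bed under the raised punch (left (217,190), right (570,168)) and the mallet standing upright on its face (left (367,187), right (573,245)). The candle and tumbler have not moved, and the gripper is clear.

```bash
python3 -c "
from plant import manip
print(manip.job_done())"
```

```text
the job is handed in; nothing more can be done
None
```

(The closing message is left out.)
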